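# Roll a tray of soil tins under the dust hood and hold the hood half open

## Robot

A 7-joint arm with a two-finger parallel gripper is mounted at the origin on a cart in front of the work surface, level with it; the furniture and walls round the work are solid. World frame = base frame: x ahead of the robot, y to its left, z up, the work surface at z = 0. Lengths are in m, angles in rad, forces in N, time in s.
With the tool pointing down it reaches from about 0.4 to 0.85 m from the base axis. Payload 10.4 kg.
Tool frame: the origin (TCP) lies between the finger pads; the fingertips stand 8 mm ahead of it and the grasp point (between the pads) lies 11 mm behind it; z points along the fingers, x is the direction in which the jaws open and shut, and the axes are right-handed (so a half turn about z gives the same grasp; the last joint's range is limited). The gripper opens to 87 mm and grips with 3 to 60 N. Pads are 19 mm wide; open, the fingers measure 117 mm over their backs; the gripper's body (75 mm by 190 mm) begins 51 mm behind the grasp point.
Start: joints at [1.303, 0.332, -0.065, 1.46, 0.022, 1.35, -0.088], TCP at [0.151, -0.606, 0.231] pointing down, gripper open.
Joint ranges: [-2.6, 2.6], [-0.5, 2.12], [-1.47, 1.34], [0.16, 2.42], [-1.27, 4.41], [0.06, 2.06], [-2.6, 2.6]. Speed limits (rad/s): [2.22, 2.22, 2.79, 2.79, 3.14, 3.14, 3.14].

## Interface

Orientations are given as a unit quaternion [x, y, z, w].
In Python, from bench import r, viewer gives the robot as it stands.
- The arm moves only by the tool apply_moves, never from a script. Its argument "increments" is a list of rows, each an object with "grip": the closure in counts, from 0 (fully open) to 255 (shut); "xyz": the shift along the tool's x, y, z in mm, a list of three; "rotation": the turn, a rotation vector about the tool's x, y, z in degrees, a list of three. A call has 1 to 5 rows; each row is the pose to reach, as a shift and turn from the pose measured when the call began, along the tool's axes at that moment; what a row does not reach only later rows make up. A row lasts 1/8 s, in which the tool goes at most 62.5 mm and 10.7 degrees, less where a joint would pass 70% of its speed; a pose out of reach is approached as far as the arm can. A call with a gripper value outside its range is refused whole. The fingers move at their own pace and stop on an object; "squeeze" is the grip in N (left out, the last holds). Time passes only in rows, so rows that repeat a pose let the fingers close. It gives the time, the measured TCP pose, the force and the opening at its end, in the units of the state.
- r.read_state(): the state, without advancing time (a new reading comes with each control period).
- viewer.camera(name): name is "scene" or "side" or "wrist"; returns a dict with "img" (420x560x3 uint8, blue, green, red), "range_z" (420x560 float32, m along the optical axis (not along the pixel's ray), 0 where there is no reading), "vertical_fov" (degrees; the focal length in pixels is half the picture's height over the tangent of half this angle, whatever the lens; pixels are square), "cx", "cy" (the principal point, pixels), "D" ([k1, k2, p1, p2, k3] as OpenCV has them; the pictures are not rectified), "rvec" (rotation vector, rad) and "tvec" (3), from world to camera coordinates, as OpenCV has them. Camera axes: x right, y down, z forward; pixel columns grow to the right and rows downward; lengths in m; the calibration is good to about 2 mm. A picture is of the moment at which its call begins.
- r.close_job(): hands the job in, once; it reports no verdict.
The state is a dict: "time": time; "joint_positions": joint angles; "joint_vel": joint speeds; "joint_torque": joint torques, N m; "ee_pos": TCP position; "eef_rot": TCP orientation; "ft_force": force on the tool from outside, world axes, zero at the start; "torque": the same for the moment, N m; "width": finger opening in m.
Only numpy, scipy, OpenCV 4.12 (cv2) and the standard library are available. Lean on these libraries where they do the work, as an engineer would, in place of code of your own. Each camera call takes 0.05 s, during which the arm holds its last target.

## Task

Push the steel tray with the two open soil tins by its loop handle along the roller track, without lifting it off the rollers, until it is fully home against the end stop of the bay; the clear dust hood stays shut over the bay meanwhile. Then lift the hood by its bar handle to half open, 45 degrees, never wide open, so that a colleague can get at the tins while the hood still roofs them: it falls shut if let go, so finish while holding it steady at that angle. Keep both tins upright in the tray, and leave the other things on the bench alone.

Things in the scene. Friction and masses are not known exactly. Their poses are not given: they have to be found in the camera images.
- stop_face (a point): Front of the end stop (two rubber buffers on an upright aluminium end plate) at the closed end of the roller track. The point lies midway between the buffers, 68 mm above the worktop, 23 mm above the roller tops. Its y axis points along the track the way the tray travels (into the stop), x across the track away from the robot, z up.
- station: The roller track, fixed to the worktop, same axes as stop_face; origin on the worktop, 195 mm before the stop. 430 mm long: 11 free steel rollers 18 mm thick lying across it, tops 45 mm above the worktop, between side frames 83 mm apart with tops at 56 mm. The rollers drag lightly (about 1 N): the tray stays where it is left.
- tray_nose (a point): Middle of the outer face of the tray's leading end wall, 23 mm above the tray's underside. The tray is home when this point meets stop_face. It starts 125 to 245 mm short of it.
- tray: Open steel tray, 76 mm across the track, 140 mm along it, 40 mm high, walls 3 mm, 0.25 to 0.5 kg without the tins, standing on the rollers between the side frames. Origin at the centre of its underside; y axis toward the stop, z up.
- tray_handle (a point): Middle of the cross bar of the loop handle at the tray's trailing end: level round bar 10 mm thick, 42 mm straight, lying across the track 225 mm behind tray_nose, 80 mm clear of the tray's rear wall, 75 mm above the worktop. Can be pushed or straddled from above. With the tray home it still stands 80 mm outside the mouth of the hood.
- hood_bar (a point): Middle of the hood's bar handle, at the hood's mouth edge: round steel bar 12 mm thick lying across the track, 68 mm clear between its two posts, 32 mm free beneath it. With the hood shut it is 165 mm above the worktop, 149 mm from the hinge axis along -y of stop_face and 43 mm above that axis. It moves with the hood.
- hood_hinge (a point): Middle of the hood's hinge axis, level across the track at its closed end, 14 mm beyond stop_face, 122 mm above the worktop; axes as stop_face. The hood (clear panels with thin aluminium edges, 105 mm wide, 159 mm long, 0.3 to 0.55 kg) reaches from here back toward the incoming tray; its mouth is open, 72 mm high over the rollers.
- hood_body (a joint): Opening angle of the dust hood, rad: 0 shut, growing as the mouth end swings up about the hinge axis toward the closed end; stop at 1.35. Half open, 45 degrees, is 0.785. It has no stay and falls shut from any angle.
- tin_front_centre (a point): Centre of the leading soil tin: open round aluminium moisture tin, 60 mm across, 26 mm high, standing loose in the tray 32 mm ahead of the tray's middle; z up.
- tin_rear_centre (a point): Centre of the other soil tin, of the same size, standing loose in the tray 32 mm behind the tray's middle; z up.
- timer_centre (a point): Bystander: black stopwatch lying flat, 97x91x18 mm; centre.
- brush_centre (a point): Bystander: wooden sieve brush lying flat, 30x184x16 mm; centre.
- sample_pot_centre (a point): Bystander: white sample jar with screw lid, 56 mm across, 76 mm high; centre.
Not all that is in view belongs to the job. What is shaped like the part that bears tin_rear_centre but turquoise or yellow is not meant.

How it is judged:
On the way, in this order (a step that is already met when the one before it is completed fails the run):
1. the tray stands home against the end stop, the hood still shut, both tins in it (y of tray_nose in the frame of stop_face above -0.007 m and angle between tray's own z axis and vertical below 0.05 rad and distance between each of tin_front_centre, tin_rear_centre and tray below 0.058 m and angle between each of tin_front_centre, tin_rear_centre's own z axis and vertical below 0.15 rad and value of joint hood_body below 0.1 rad and linear speed of tray below 0.02 m/s), for 0.2 s.
2. the hood is held half open with the tray home (y of tray_nose in the frame of stop_face above -0.007 m and angle between tray's own z axis and vertical below 0.05 rad and value of joint hood_body between 0.698 and 0.873 rad and contact force between the fingers and hood_body above 0.5 N), for 0.3 s.
At the end, for the whole second after the job is handed in: The tray's nose is within 7 mm of the end stop, level and at rest, both tins upright in the tray; the hood stands at 45 degrees, give or take 5, still, carried by the gripper's fingers (not by the tray), and the robot goes on holding it (all of step 2 and distance between each of tin_front_centre, tin_rear_centre and tray below 0.058 m and angle between each of tin_front_centre, tin_rear_centre's own z axis and vertical below 0.15 rad and contact force between tray and hood_body below 0.2 N and velocity of joint hood_body between -0.05 and 0.05 rad/s and linear speed of tray below 0.02 m/s); the arm keeps its last pose, push and grip.
It fails at once if the tray is lifted off the rollers (more than 15 mm) or tipped (height (world z) of tray above 0.06 m or angle between tray's own z axis and vertical above 0.17 rad).
It fails at once if the hood is swung wide open (past 65 degrees) (value of joint hood_body above 1.134 rad).
It fails at once if the hood is opened before the tray is home (value of joint hood_body above 0.2 rad and y of tray_nose in the frame of stop_face below -0.015 m).
It fails at once if a tin tips over or leaves the tray (not (distance between tin_front_centre and tray below 0.058 m) or not (distance between tin_rear_centre and tray below 0.058 m) or angle between any of tin_front_centre, tin_rear_centre's own z axis and vertical above 0.5 rad).
It fails at once if another thing on the bench is moved by more than 2 cm (distance of any of timer_centre, brush_centre, sample_pot_centre from where it was at the start of the episode above 0.02 m).
It also fails if it takes over 50 s, if anything falls off the work surface, if the arm or the gripper's body presses on something with over 40 N, if the wrist force passes 120 N, or if a joint passes its speed limit or range.

## Working session

There is one attempt and no reset: what is moved stays moved. The work goes in short steps, Python scripts to look and compute and a tool call to move; the robot and the scene stay as the last step left them, time stands still between calls to the robot, and variables do not carry over. Pictures are saved under pics/ and viewed, and the job is handed in when it is done.

Besides the shell and the picture viewer there is one more tool, called after ">>>" as a command line: name --argument value ..., lists and objects as JSON in quotes. apply_moves: Moves the arm, as the interface text tells. Its arguments: {"type":"object","properties":{"increments":{"type":"array","items":{"type":"object","properties":{"grip":{"type":"number"},"xyz":{"type":"array","items":{"type":"number"}},"rotation":{"type":"array","items":{"type":"number"}}}}},"squeeze":{"type":"number"}},"required":["increments"]}

```bash
ls; mkdir -p pics; python3 - <<'E'
from bench import r, viewer
import cv2
print(r.read_state())
for n in ["scene","side","wrist"]:
    c=viewer.camera(n); cv2.imwrite(f"pics/{n}0.png",c["img"]); print(n,{k:c[k] for k in c if k not in("img","range_z")})
E
```

```text
pics
{'time': 0.0, 'joint_positions': array([ 1.30339665,  0.33288086, -0.06470543,  1.46090125,  0.02159653,
        1.34989861, -0.08848012]), 'joint_vel': array([ 0.00058779, -0.00020379, -0.00012062, -0.00029645,  0.00082633,
       -0.00012326, -0.00095845]), 'joint_torque': array([ 1.47778819e-04, -6.23255754e+01,  2.46335648e-02, -3.89891589e+01,
       -6.15040166e-02,  3.98634619e-02,  1.65553897e-04]), 'ee_pos': array([ 0.15138925, -0.60601789,  0.22976746]), 'eef_rot': array([ 7.88163830e-01, -6.15465102e-01, -5.66164656e-04, -4.05420499e-04]), 'ft_force': array([-0.4801451 ,  0.0811093 ,  0.26098803]), 'torque': array([ 0.00769405,  0.0372278 , -0.00969842]), 'width': 0.08715505376773264}
scene {'vertical_fov': 43.26866931042604, 'cx': 282.59892983029295, 'cy': 211.52077985843377, 'D': array([-0.06499624,  0.        ,  0.        ,  0.        ,  0.        ]), 'rvec': array([ 0.65133131, -2.7391616 ,  0.96581936]), 'tvec': array([0.44641695, 0.3112505 , 1.59623983])}
side {'vertical_fov': 50.50148361683408, 'cx': 277.3366178200389, 'cy': 211.92505789353444, 'D': array([-0.08774695,  0.        ,  0.        ,  0.        ,  0.        ]), 'rvec': array([ 1.58749111, -1.68404033,  0.89727985]), 'tvec': array([-0.06279143,  0.41574819,  1.43076476])}
wrist {'vertical_fov': 63.043472738128635, 'cx': 278.48808061236537, 'cy': 205.285366399416, 'D': array([-0.06059861,  0.        ,  0.        ,  0.        ,  0.        ]), 'rvec': array([-2.29518479,  1.79127401,  0.25365971]), 'tvec': array([-0.62470654, -0.03345349,  0.39156631])}
```

View pics/scene0.png

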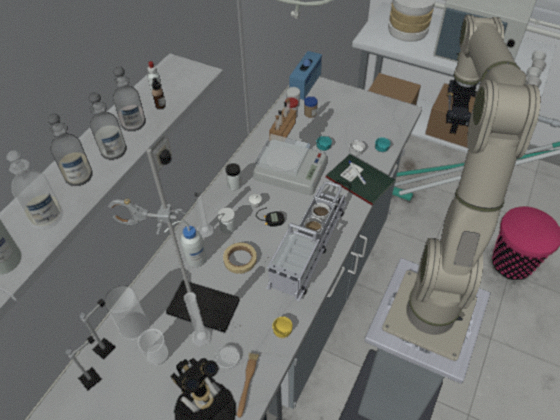

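View pics/side0.png

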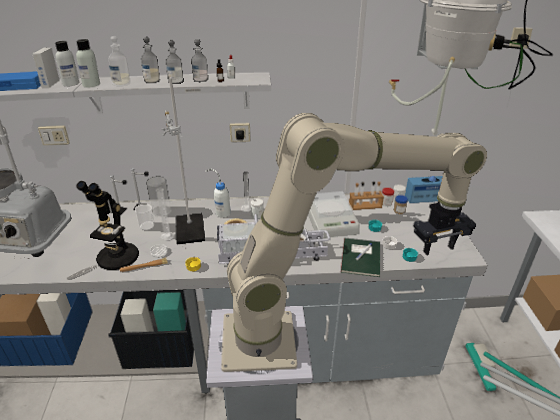

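View pics/wrist0.png

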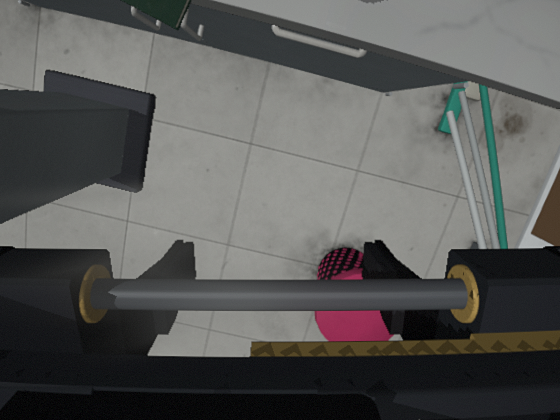

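```bash
cat > h.py <<'E'
import numpy as np, cv2
from bench import r, viewer
from scipy.spatial.transform import Rotation as R
def cam(n):
    c=viewer.camera(n); h,w=c["img"].shape[:2]
    f=h/2/np.tan(np.radians(c["vertical_fov"])/2)
    c["K"]=np.array([[f,0,c["cx"]],[0,f,c["cy"]],[0,0,1]]); c["R"]=cv2.Rodrigues(np.array(c["rvec"]))[0]; c["t"]=np.array(c["tvec"]); return c
def ray(c,uv):
    p=cv2.undistortPoints(np.array(uv,float).reshape(-1,1,2),c["K"],c["D"]).reshape(-1,2)
    d=np.c_[p,np.ones(len(p))]@c["R"]; return -c["R"].T@c["t"],d
def onz(c,uv,z):
    o,d=ray(c,uv); return o+d*((z-o[2])/d[:,2])[:,None]
def bydepth(c,uv):
    o,d=ray(c,uv); uv=np.array(uv).reshape(-1,2).astype(int)
    return o+d*c["range_z"][uv[:,1],uv[:,0]][:,None]
def proj(c,P):
    return cv2.projectPoints(np.array(P,float).reshape(-1,3),np.array(c["rvec"]),c["t"],c["K"],c["D"])[0].reshape(-1,2)
def crop(c,x0,y0,x1,y1,s,name):
    cv2.imwrite("pics/"+name,cv2.resize(c["img"][y0:y1,x0:x1],None,fx=s,fy=s,interpolation=cv2.INTER_CUBIC))
E
python3 - <<'E'
from h import *
c=cam("scene"); crop(c,250,170,370,300,4.6,"s1.png")
c2=cam("side"); crop(c2,200,200,360,290,5,"d1.png")
E
```

```text
(no output)
```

View pics/s1.png

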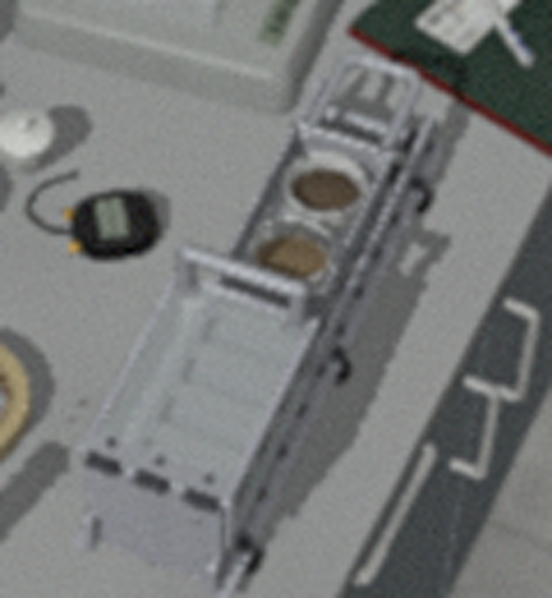

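View pics/d1.png

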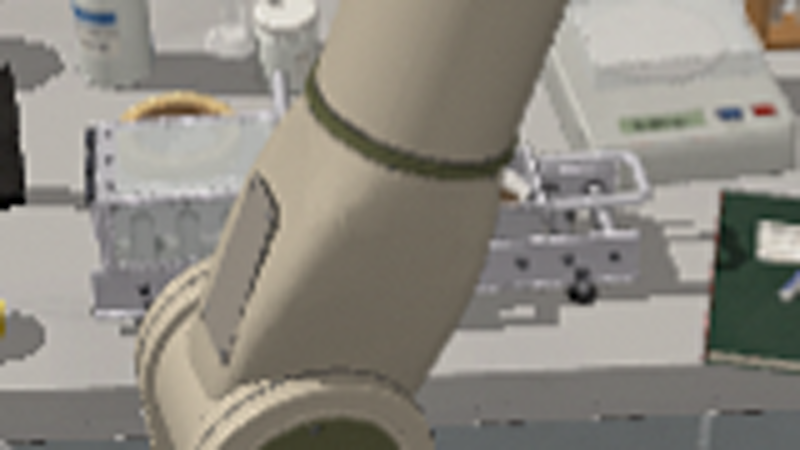

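```bash
python3 - <<'E'
from h import *
c=cam("scene")
P=lambda u,v:[250+(u+.5)/4.6-.5,170+(v+.5)/4.6-.5]
print("hbar",onz(c,[P(345,64),P(410,82)],.08))
print("hoodbar",onz(c,[P(184,255),P(302,298)],.168))
print("tins",onz(c,[P(327,190),P(293,258)],.066))
print("rail end far/near top",onz(c,[P(432,120),P(218,580)],.056))
# depth cloud: look near hood bar and handle
for n,(a,b) in dict(h=(378,72),hb=(243,276),rod=(300,400)).items(): print(n,bydepth(c,[P(a,b)]))
s=cam("side")
Q=lambda u,v:[200+(u+.5)/5-.5,200+(v+.5)/5-.5]
print("side handle",onz(s,[Q(635,153),Q(648,195)],.077))
E
```

```text
hbar [[ 0.47756163 -0.27602921  0.08      ]
 [ 0.42678678 -0.28115692  0.08      ]]
hoodbar [[ 4.75040439e-01  1.52287432e-04  1.68000000e-01]
 [ 3.90760240e-01 -2.53600989e-03  1.68000000e-01]]
tins [[ 0.44350697 -0.16960186  0.066     ]
 [ 0.43943481 -0.1021165   0.066     ]]
rail end far/near top [[ 0.40390044 -0.27385937  0.056     ]
 [ 0.37502492  0.15132965  0.056     ]]
h [[ 0.47550558 -0.34499687  0.00303101]]
hb [[ 4.32172144e-01 -2.13746339e-04  1.69972396e-01]]
rod [[0.38126745 0.01298345 0.07698679]]
side handle [[ 0.48237745 -0.29102089  0.077     ]
 [ 0.42597138 -0.29289617  0.077     ]]
```

```bash
cat >> h.py <<'E'
def inc(pos,Rt):
    s=r.read_state(); R0=R.from_quat(s["eef_rot"]); 
    d=R0.inv().apply(np.array(pos)-s["ee_pos"])*1000; w=(R0.inv()*Rt).as_rotvec(degrees=True)
    print("xyz",d.round(1),"rot",w.round(1)); return d,w
def tool(zx,xx):
    z=np.array(zx,float);z/=np.linalg.norm(z);x=np.array(xx,float);x-=x@z*z;x/=np.linalg.norm(x)
    return R.from_matrix(np.c_[x,np.cross(z,x),z])
E
python3 - <<'E'
from h import *
c=cam("wrist"); s=r.read_state();R0=R.from_quat(s["eef_rot"])
print("cam in tool",R0.inv().apply(-c["R"].T@c["t"]-s["ee_pos"]),R0.inv().apply(c["R"][2]))
print(R0.as_matrix())
inc([.455,-.37,.23],tool([0,0,-1],[.998,.06,0]))
E
```

```text
cam in tool [ 0.00036991 -0.07609012 -0.15477826] [-2.24257316e-04  2.75778367e-01  9.61221224e-01]
[[ 2.42344442e-01 -9.70190275e-01 -3.00529837e-05]
 [-9.70190269e-01 -2.42344444e-01  1.13531063e-04]
 [-1.17429907e-04  1.64349028e-06 -9.99999993e-01]]
xyz [-155.7 -351.8    0.5] rot [ -0.    0.  -79.4]
```

>>> apply_moves --increments '[{"grip": 0, "xyz": [-155.7, -351.8, 0], "rotation": [0, 0, -79.4]}, {"grip": 0, "xyz": [-155.7, -351.8, 0], "rotation": [0, 0, -79.4]}, {"grip": 0, "xyz": [-155.7, -351.8, 0], "rotation": [0, 0, -79.4]}, {"grip": 0, "xyz": [-155.7, -351.8, 0], "rotation": [0, 0, -79.4]}, {"grip": 0, "xyz": [-155.7, -351.8, 0], "rotation": [0, 0, -79.4]}]'

```text
time: 1.02
ee_pos: [0.3994, -0.413, 0.2308]
eef_rot: [0.982, -0.19, 0.0, 0.0]
ft_force: [1.6, -0.6, -1.0]
width: 0.0871
```

```bash
python3 - <<'E'
from h import *
s=r.read_state();print(s)
inc([.455,-.37,.23],tool([0,0,-1],[.998,.06,0]))
E
```

```text
{'time': 1.025, 'joint_positions': array([ 1.02698361,  0.24345392, -0.35915024,  1.58414711,  0.08754573,
        1.32928348,  0.27412828]), 'joint_vel': array([-0.49179678,  0.11149451, -0.46176982, -0.09608988,  0.14084644,
        0.02773681,  0.52659711]), 'joint_torque': array([  3.85864824, -56.92714691,  -1.20620526, -37.43839502,
        -0.43665379,   0.28033778,  -1.0922648 ]), 'ee_pos': array([ 0.39941376, -0.41301204,  0.23077565]), 'eef_rot': array([ 9.81766973e-01, -1.90088187e-01,  2.16396337e-04,  2.11048947e-04]), 'ft_force': array([ 1.5624596 , -0.56509643, -0.99848539]), 'torque': array([-0.08724191, -0.08536858,  0.00505234]), 'width': 0.08706743269340556}
xyz [ 35.5 -60.7   0.8] rot [  0.   -0.  -25.4]
```

>>> apply_moves --increments '[{"grip": 255, "xyz": [35.5, -60.7, 0], "rotation": [0, 0, -25.4]}, {"grip": 255, "xyz": [35.5, -60.7, 0], "rotation": [0, 0, -25.4]}, {"grip": 255, "xyz": [35.5, -60.7, 0], "rotation": [0, 0, -25.4]}, {"grip": 255, "xyz": [35.5, -60.7, 0], "rotation": [0, 0, -25.4]}]' --squeeze 20

```text
time: 1.52
ee_pos: [0.455, -0.37, 0.2308]
eef_rot: [1.0, 0.03, 0.0, 0.0]
ft_force: [-1.0, 0.1, -0.1]
width: 0.0547
```

```bash
python3 - <<'E'
from h import *
s=r.read_state();print(s)
for n in ["wrist","scene","side"]:
    c=cam(n); cv2.imwrite(f"pics/{n}1.png",c["img"])
E
```

```text
{'time': 1.525, 'joint_positions': array([ 0.97596801,  0.28062597, -0.44940389,  1.54866314,  0.12422106,
        1.34016736,  0.57374642]), 'joint_vel': array([ 0.00244437, -0.00086228,  0.01068704, -0.0003963 , -0.00245688,
       -0.00090335, -0.04198899]), 'joint_torque': array([-5.33716734e-01, -5.55952656e+01, -4.69984755e+00, -3.86198151e+01,
       -3.04264028e-02,  6.92824228e-02,  8.63409452e-01]), 'ee_pos': array([ 0.4549896 , -0.36997664,  0.23075641]), 'eef_rot': array([9.99546391e-01, 3.01153110e-02, 1.19513823e-04, 2.58550115e-04]), 'ft_force': array([-0.96684425,  0.0575224 , -0.13705076]), 'torque': array([-0.03743951, -0.10925007,  0.02480063]), 'width': 0.054741430127978524}
```

View pics/wrist1.png

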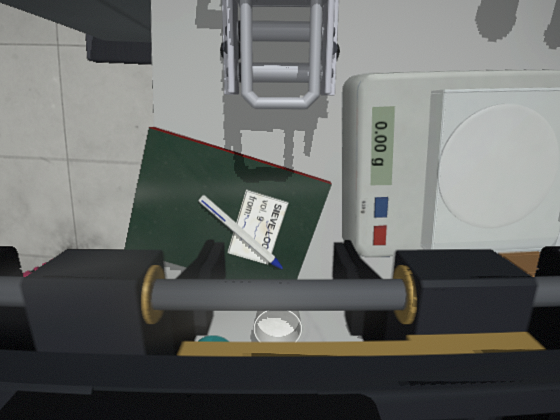

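View pics/side1.png

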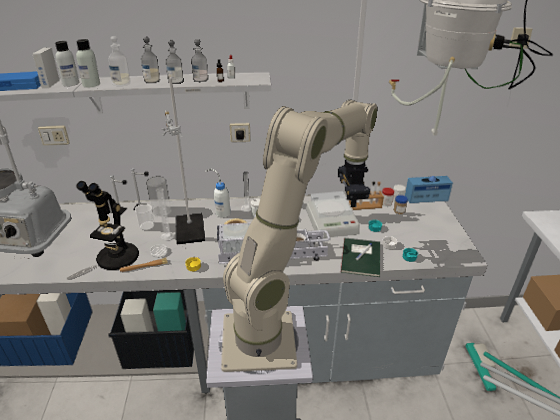

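```bash
python3 - <<'E'
from h import *
c=cam("wrist")
crop(c,200,0,360,120,5,"w1.png")
print("bar ends/centre z75",onz(c,[(250,101),(318,99),(284,100)],.075))
print("bar depth",bydepth(c,[(284,100),(270,101),(300,100)]))
print("balance",bydepth(c,[(350,120),(345,200),(360,100),(450,150),(500,250)]))
E
```

```text
bar ends/centre z75 [[ 0.42579129 -0.29096146  0.075     ]
 [ 0.48490536 -0.28575281  0.075     ]
 [ 0.4553634  -0.28841005  0.075     ]]
bar depth [[ 0.45527351 -0.28854468  0.08133881]
 [ 0.44335459 -0.29005472  0.08031142]
 [ 0.4690284  -0.28767605  0.07947214]]
balance [[ 0.52154301 -0.30252667  0.04230438]
 [ 0.52849489 -0.38716173  0.02857241]
 [ 0.52653938 -0.28345063  0.053871  ]
 [ 0.59981987 -0.32035774  0.09510017]
 [ 0.66688655 -0.40961256  0.09563496]]
```

View pics/w1.png

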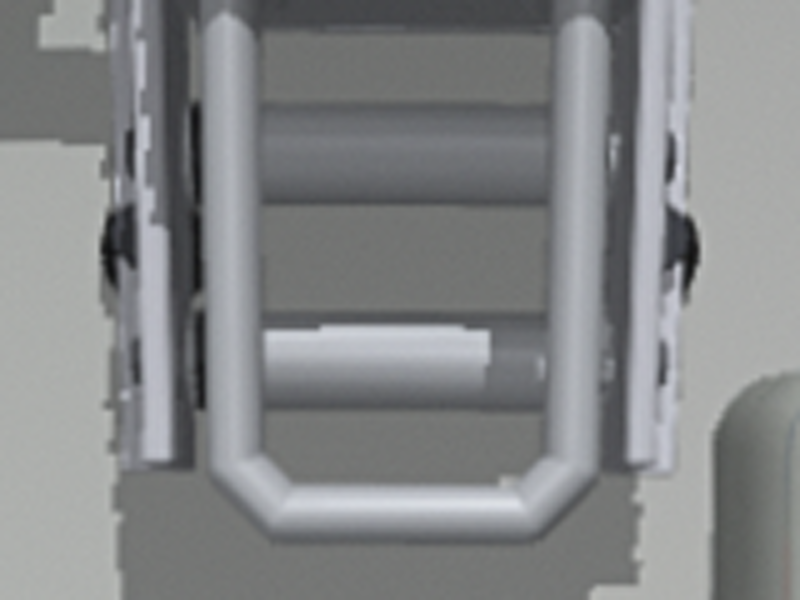

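```bash
python3 - <<'E'
from h import *
inc([.458,-.329,.073],tool([0,0,-1],[.997,.0785,0]))
E
```

```text
xyz [  5.6 -41.1 157.8] rot [ 0.  -0.  -1.1]
```

>>> apply_moves --increments '[{"grip": 255, "xyz": [5.6, -41, 50], "rotation": [0, 0, -1]}, {"grip": 255, "xyz": [5.6, -41, 100], "rotation": [0, 0, -1]}, {"grip": 255, "xyz": [5.6, -41, 158], "rotation": [0, 0, -1]}, {"grip": 255, "xyz": [5.6, -41, 158], "rotation": [0, 0, -1]}, {"grip": 255, "xyz": [5.6, -41, 158], "rotation": [0, 0, -1]}]'

```text
time: 2.35
ee_pos: [0.4591, -0.3298, 0.075]
eef_rot: [0.999, 0.038, 0.001, 0.001]
ft_force: [0.5, -0.4, 1.1]
width: 0.0006
```

```bash
python3 - <<'E'
from h import *
s=r.read_state();print(s["ee_pos"],s["ft_force"],s["width"],s["joint_positions"])
c=cam("wrist"); cv2.imwrite("pics/wrist2.png",c["img"])
E
```

```text
[ 0.45906155 -0.32978639  0.07500289] [ 0.51873522 -0.43707663  1.05415788] 0.0006293955346516845 [ 0.9249846   0.37849821 -0.45573183  1.77692541  0.19184281  1.02705516
  0.47359669]
```

View pics/wrist2.png

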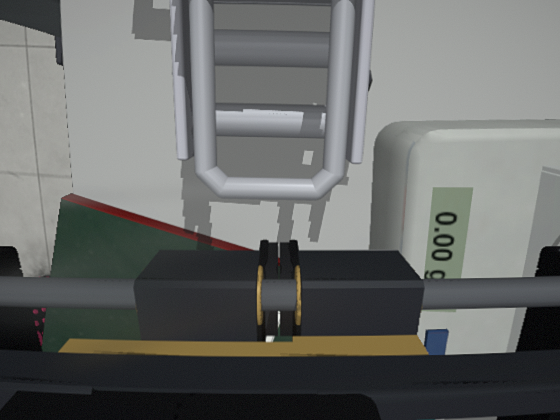

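>>> apply_moves --increments '[{"grip": 255, "xyz": [-1, -10, 0], "rotation": [0, 0, 0]}, {"grip": 255, "xyz": [-1, -20, 0], "rotation": [0, 0, 0]}, {"grip": 255, "xyz": [-1, -30, 0], "rotation": [0, 0, 0]}, {"grip": 255, "xyz": [-1, -40, 0], "rotation": [0, 0, 0]}, {"grip": 255, "xyz": [-1, -50, 0], "rotation": [0, 0, 0]}]'

```text
time: 3.02
ee_pos: [0.4547, -0.2796, 0.0755]
eef_rot: [0.999, 0.038, 0.002, 0.002]
ft_force: [1.0, -0.5, 0.0]
width: 0.0004
```

```bash
python3 - <<'E'
from h import *
s=r.read_state();print(s["ee_pos"],s["ft_force"],s["eef_rot"])
c=cam("wrist"); cv2.imwrite("pics/wrist3.png",c["img"])
print("bar",bydepth(c,[(281,y) for y in range(195,250,6)]).round(4))
inc(s["ee_pos"]+.05*np.array([-.0785,.997,0]),tool([0,0,-1],[.997,.0785,0]))
E
```

```text
[ 0.45468494 -0.27955163  0.07548718] [ 1.04839647 -0.53403712  0.02105107] [0.99927735 0.0379431  0.00166625 0.00152414]
bar [[ 0.4549 -0.2532  0.0383]
 [ 0.455  -0.2556  0.0424]
 [ 0.4553 -0.2588  0.0436]
 [ 0.4555 -0.2622  0.0442]
 [ 0.4558 -0.2657  0.0445]
 [ 0.4577 -0.2847  0.0005]
 [ 0.455  -0.26    0.0795]
 [ 0.4552 -0.2623  0.0812]
 [ 0.4555 -0.266   0.0794]
 [ 0.4559 -0.2705  0.0762]]
xyz [ -0.2 -48.5  -0.2] rot [ 0.1 -0.2 -0.1]
```

View pics/wrist3.png

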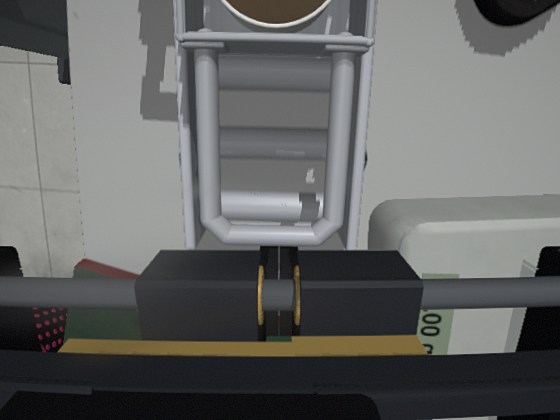

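>>> apply_moves --increments '[{"grip": 255, "xyz": [0, -12, 0], "rotation": [0, 0, 0]}, {"grip": 255, "xyz": [0, -24, 0], "rotation": [0, 0, 0]}, {"grip": 255, "xyz": [0, -36, 0], "rotation": [0, 0, 0]}, {"grip": 255, "xyz": [0, -48, 0], "rotation": [0, 0, 0]}, {"grip": 255, "xyz": [0, -60, 0], "rotation": [0, 0, 0]}]'

```text
time: 3.7
ee_pos: [0.4501, -0.2174, 0.0753]
eef_rot: [0.999, 0.039, 0.002, 0.001]
ft_force: [1.0, -1.8, 1.2]
width: 0.0004
```

```bash
python3 - <<'E'
from h import *
s=r.read_state();print(s["ee_pos"],s["ft_force"],s["joint_positions"])
c=cam("wrist"); cv2.imwrite("pics/wrist4.png",c["img"])
inc([.4547-.0785*.122,-.2796+.122,.0755],tool([0,0,-1],[.997,.0785,0]))
E
```

```text
[ 0.45013684 -0.21738877  0.07530075] [ 1.00986513 -1.76209611  1.16756466] [ 0.83651664  0.25350612 -0.52878826  1.94041528  0.15384061  0.98278406
  0.31373273]
xyz [ -0.4 -58.2  -0.4] rot [ 0.1 -0.2  0. ]
```

View pics/wrist4.png

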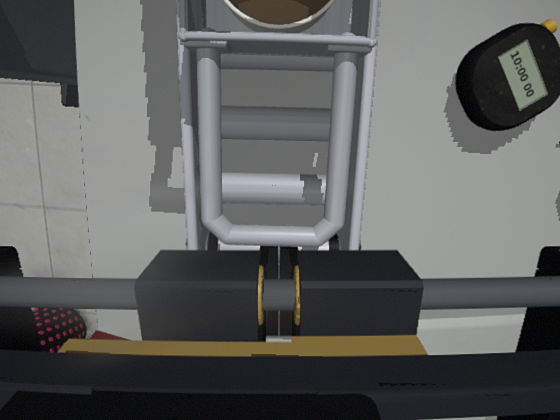

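Going well; the bar stays centred at (280,235) in front of the fingers.

>>> apply_moves --increments '[{"grip": 255, "xyz": [0, -12, 0], "rotation": [0, 0, 0]}, {"grip": 255, "xyz": [0, -24, 0], "rotation": [0, 0, 0]}, {"grip": 255, "xyz": [0, -36, 0], "rotation": [0, 0, 0]}, {"grip": 255, "xyz": [0, -48, 0], "rotation": [0, 0, 0]}, {"grip": 255, "xyz": [0, -58, 0], "rotation": [0, 0, 0]}]'

```text
time: 4.38
ee_pos: [0.4454, -0.1569, 0.0751]
eef_rot: [0.999, 0.04, 0.001, 0.001]
ft_force: [1.4, -1.0, 1.3]
width: 0.0003
```

```bash
python3 - <<'E'
from h import *
s=r.read_state();print(s["ee_pos"],s["ft_force"],s["joint_positions"])
c=cam("wrist"); cv2.imwrite("pics/wrist5.png",c["img"])
c=cam("scene"); crop(c,220,140,400,290,4,"s5.png")
E
```

```text
[ 0.44542478 -0.15694481  0.07512429] [ 1.42174482 -0.96816063  1.32839475] [ 0.77747103  0.20073883 -0.57569126  2.00470106  0.1328932   0.96902806
  0.21500765]
```

View pics/wrist5.png

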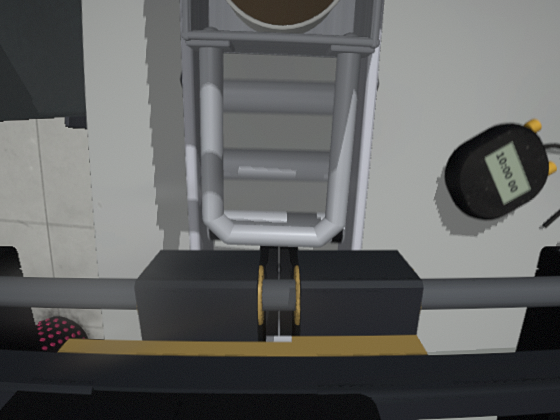

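View pics/s5.png

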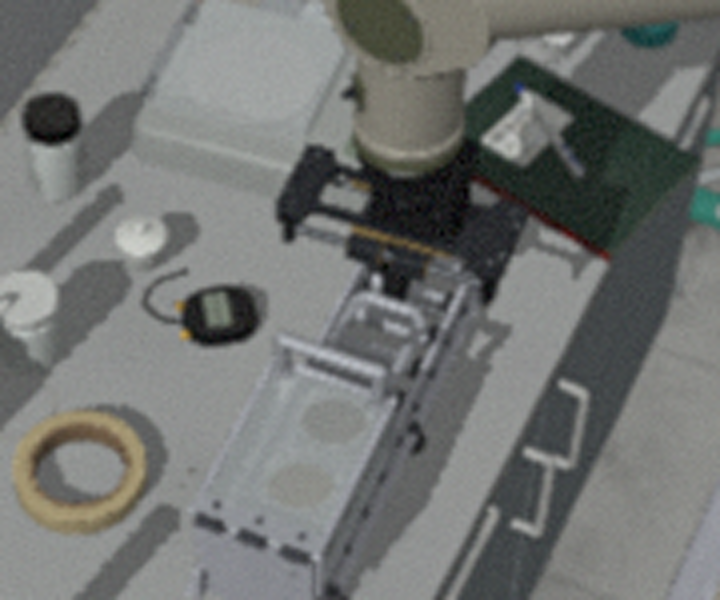

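>>> apply_moves --increments '[{"grip": 255, "xyz": [0, -8, 0], "rotation": [0, 0, 0]}, {"grip": 255, "xyz": [0, -16, 0], "rotation": [0, 0, 0]}, {"grip": 255, "xyz": [0, -24, 0], "rotation": [0, 0, 0]}, {"grip": 255, "xyz": [0, -32, 0], "rotation": [0, 0, 0]}, {"grip": 255, "xyz": [0, -38, 0], "rotation": [0, 0, 0]}]'

```text
time: 5.1
ee_pos: [0.4422, -0.1179, 0.075]
eef_rot: [0.999, 0.04, 0.001, 0.0]
ft_force: [0.8, -0.8, 0.5]
width: 0.0004
```

>>> apply_moves --increments '[{"grip": 255, "xyz": [0, -3, 0], "rotation": [0, 0, 0]}, {"grip": 255, "xyz": [0, -6, 0], "rotation": [0, 0, 0]}, {"grip": 255, "xyz": [0, -8, 0], "rotation": [0, 0, 0]}]'

```text
time: 5.48
ee_pos: [0.442, -0.1125, 0.0754]
eef_rot: [0.999, 0.04, 0.002, 0.002]
ft_force: [3.3, -15.3, -1.5]
width: 0.0004
```

>>> apply_moves --increments '[{"grip": 255, "xyz": [0, -2, 0], "rotation": [0, 0, 0]}, {"grip": 255, "xyz": [0, -4, 0], "rotation": [0, 0, 0]}]'

```text
time: 5.72
ee_pos: [0.4422, -0.1122, 0.0758]
eef_rot: [0.999, 0.038, 0.003, 0.004]
ft_force: [3.7, -19.4, -1.4]
width: 0.0005
```

```bash
python3 - <<'E'
from h import *
s=r.read_state();print(s["ee_pos"],s["ft_force"])
c=cam("wrist"); cv2.imwrite("pics/wrist6.png",c["img"])
c=cam("scene"); crop(c,240,170,360,300,4.6,"s6.png")
P=lambda u,v:[240+(u+.5)/4.6-.5,170+(v+.5)/4.6-.5]
c2=cam("side"); crop(c2,200,200,360,290,5,"d6.png")
E
```

```text
[ 0.44215623 -0.1122432   0.07581715] [  3.7085769  -19.35392677  -1.3706409 ]
```

View pics/wrist6.png

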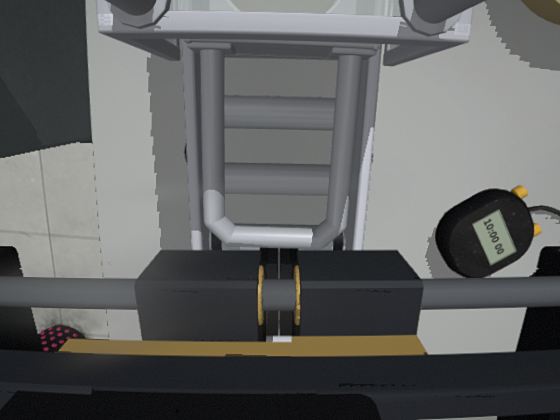

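View pics/s6.png

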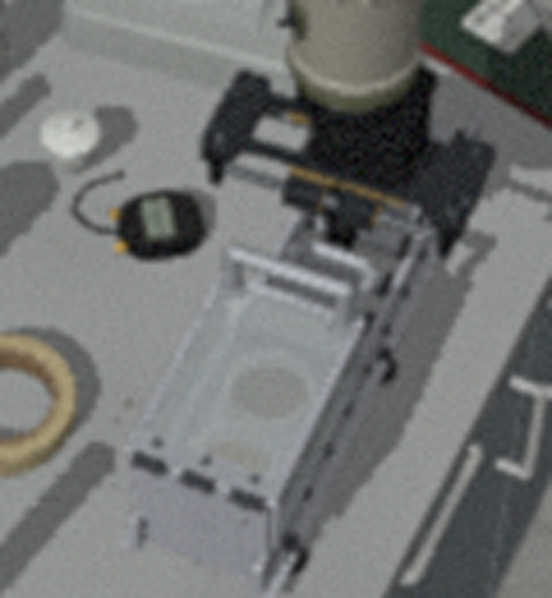

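View pics/d6.png

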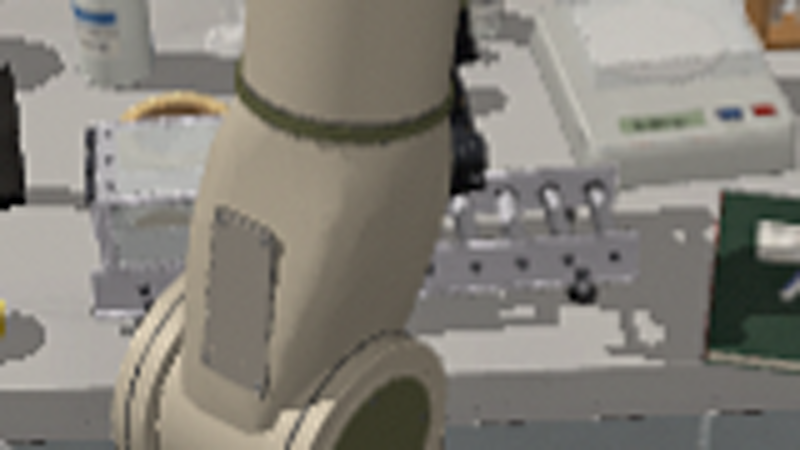

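```bash
python3 - <<'E'
from h import *
c=cam("scene")
P=lambda u,v:[240+(u+.5)/4.6-.5,170+(v+.5)/4.6-.5]
print("tins",onz(c,[P(268,392),P(240,455)],.066))
print("stop plate top corners? ",bydepth(c,[P(200,470),P(150,460),P(250,500)]))
print("hoodbar",onz(c,[P(230,252),P(350,300)],.168))
w=cam("wrist")
for u in (120,280,440): print(u,bydepth(w,[(u,y) for y in (18,24,30,36,42,48)]).round(4).tolist())
print("bar",bydepth(w,[(275,y) for y in (228,232,236,240,244)]).round(4))
E
```

```text
tins [[0.43430719 0.02380392 0.066     ]
 [0.42880301 0.0779096  0.066     ]]
stop plate top corners?  [[0.43006507 0.13326725 0.12429355]
 [0.46058916 0.14343193 0.1289129 ]
 [0.39034411 0.1419009  0.12935318]]
hoodbar [[ 0.47615231 -0.00207959  0.168     ]
 [ 0.38892278 -0.0016488   0.168     ]]
120 [[0.3921, -0.0161, 0.1294], [0.3914, -0.0174, 0.1279], [0.3914, -0.0189, 0.1278], [0.3884, -0.0195, 0.1212], [0.3355, -0.0047, 0.0011], [0.3355, -0.0083, 0.0012]]
280 [[0.4354, -0.0128, 0.1265], [0.4355, -0.0146, 0.128], [0.4356, -0.0163, 0.1286], [0.4357, -0.0171, 0.1249], [0.4357, -0.0122, 0.0853], [0.4358, -0.0125, 0.0726]]
440 [[0.4768, -0.0106, 0.134], [0.4792, -0.0108, 0.1292], [0.4793, -0.0124, 0.1296], [0.4802, -0.0136, 0.128], [0.4815, -0.0147, 0.1256], [0.4867, -0.0142, 0.1144]]
bar [[ 0.4396 -0.0926  0.0768]
 [ 0.4397 -0.0935  0.0796]
 [ 0.4398 -0.0953  0.0802]
 [ 0.4399 -0.0965  0.0821]
 [ 0.4401 -0.0991  0.0808]]
```

>>> apply_moves --increments '[{"grip": 255, "xyz": [0, 15, 0], "rotation": [0, 0, 0]}, {"grip": 255, "xyz": [0, 32, -10], "rotation": [0, 0, 0]}, {"grip": 200, "xyz": [0, 32, -70], "rotation": [0, 0, 0]}, {"grip": 100, "xyz": [0, 20, -130], "rotation": [0, 0, 0]}, {"grip": 0, "xyz": [0, 0, -190], "rotation": [0, 0, 0]}]'

```text
time: 6.6
ee_pos: [0.4406, -0.1112, 0.267]
eef_rot: [0.999, 0.037, 0.002, 0.004]
ft_force: [1.2, -1.0, -0.7]
width: 0.0231
```

>>> apply_moves --increments '[{"grip": 0, "xyz": [0, -10, -30], "rotation": [0, 0, 0]}, {"grip": 0, "xyz": [0, -10, -30], "rotation": [0, 0, 0]}, {"grip": 0, "xyz": [0, -10, -30], "rotation": [0, 0, 0]}]'

```text
time: 6.98
ee_pos: [0.4393, -0.1014, 0.2959]
eef_rot: [0.999, 0.037, 0.002, 0.004]
ft_force: [-0.3, -0.5, 0.5]
width: 0.0524
```

```bash
python3 - <<'E'
from h import *
s=r.read_state();print(s["ee_pos"],s["eef_rot"],s["ft_force"],s["joint_positions"])
c=cam("wrist"); cv2.imwrite("pics/wrist7.png",c["img"])
E
```

```text
[ 0.43926027 -0.10144655  0.29591107] [0.99930601 0.03701769 0.00178662 0.00374009] [-0.25303192 -0.51780572  0.48984736] [ 0.78080518 -0.06736995 -0.61925975  1.76278925 -0.0327909   1.42877829
  0.24113587]
```

View pics/wrist7.png

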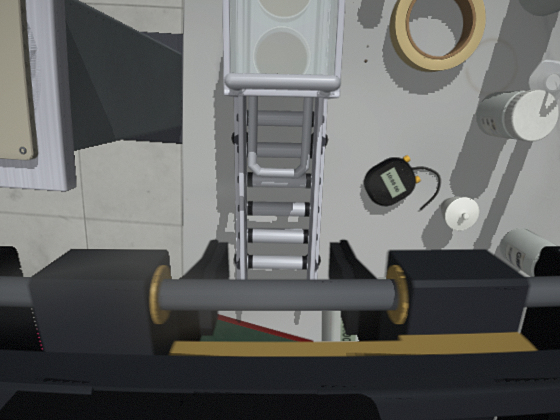

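```bash
python3 - <<'E'
from h import *
c=cam("wrist")
print("hood bar",onz(c,[(228,81),(338,81.5),(283,81)],.167), bydepth(c,[(283,y) for y in (77,79,81,83,85)]))
print("handle",onz(c,[(278,172)],.077))
rows=c["img"][:,283].astype(int).mean(1)[70:100]; print(rows.round())
b=np.array([.4345,-.004,0])
E
```

```text
hood bar [[ 0.39349703 -0.00979905  0.167     ]
 [ 0.47965817 -0.00370322  0.167     ]
 [ 0.43653599 -0.0067163   0.167     ]] [[ 0.43628707 -0.00387873  0.16891886]
 [ 0.43637203 -0.0055791   0.17202269]
 [ 0.43648485 -0.00705235  0.17211529]
 [ 0.43661315 -0.00843942  0.17073989]
 [ 0.43672207 -0.00995053  0.17128736]]
handle [[ 0.43933776 -0.09647512  0.077     ]]
[157. 157. 157. 155. 166. 178. 184. 195. 215. 199. 185. 173. 158. 148.
 136. 122. 109.  95.  88. 124. 180. 194. 189. 185. 185. 156. 105. 103.
 108. 109.]
```

```bash
python3 - <<'E'
from h import *
inc([.4365,-.007,.26],tool([0,0,-1],[.075,-.997,0]))
E
```

```text
xyz [  4.3 -94.6  34.9] rot [ 0.2 -0.4 89.9]
```

>>> apply_moves --increments '[{"grip": 0, "xyz": [1, -20, 7], "rotation": [0, 0, 10]}, {"grip": 0, "xyz": [2, -40, 14], "rotation": [0, 0, 20]}, {"grip": 0, "xyz": [3, -60, 21], "rotation": [0, 0, 30]}, {"grip": 0, "xyz": [4, -80, 28], "rotation": [0, 0, 40]}, {"grip": 0, "xyz": [4.3, -94.6, 35], "rotation": [0.1, -0.2, 50]}]'

```text
time: 7.7
ee_pos: [0.436, -0.0064, 0.2587]
eef_rot: [0.92, -0.391, 0.0, 0.002]
ft_force: [1.0, 0.0, 0.4]
width: 0.0867
```

```bash
python3 - <<'E'
from h import *
s=r.read_state();print(s["ee_pos"],s["joint_positions"],s["width"])
inc([.4365,-.007,.26],tool([0,0,-1],[.075,-.997,0]))
E
```

```text
[ 0.43599256 -0.00637717  0.25867612] [ 0.73984628 -0.0857979  -0.77302528  1.84654247 -0.05783045  1.35825845
 -0.82329402] 0.086693521297238
xyz [ 0.8  0.1 -1.3] rot [ 0.1 -0.2 39.6]
```

>>> apply_moves --increments '[{"grip": 0, "xyz": [0.8, 0.1, -1.3], "rotation": [0.1, -0.2, 10]}, {"grip": 0, "xyz": [0.8, 0.1, -1.3], "rotation": [0.1, -0.2, 20]}, {"grip": 0, "xyz": [0.8, 0.1, -1.3], "rotation": [0.1, -0.2, 30]}, {"grip": 0, "xyz": [0.8, 0.1, -1.3], "rotation": [0.1, -0.2, 39.6]}, {"grip": 0, "xyz": [0.8, 0.1, -1.3], "rotation": [0.1, -0.2, 39.6]}]'

```text
time: 8.32
ee_pos: [0.4361, -0.0073, 0.2591]
eef_rot: [0.733, -0.68, -0.001, 0.001]
ft_force: [-0.1, -0.4, 0.6]
width: 0.087
```

```bash
python3 - <<'E'
from h import *
s=r.read_state();print(s["ee_pos"],s["joint_positions"],s["width"])
inc([.4365,-.007,.154],tool([0,0,-1],[.075,-.997,0]))
c=cam("scene"); crop(c,220,110,400,250,4,"s8.png")
c=cam("wrist"); cv2.imwrite("pics/wrist8.png",c["img"])
print(proj(c,[.4365,-.007,.165]))
E
```

```text
[ 0.43605199 -0.00729421  0.25913605] [ 0.7817261  -0.08530239 -0.80666561  1.84332784 -0.06408549  1.36046897
 -1.50432386] 0.0870385120313079
xyz [-1.000e-01 -7.000e-01  1.051e+02] rot [0.2 0.1 0.1]
[[278.00002185 210.42395713]]
```

View pics/s8.png

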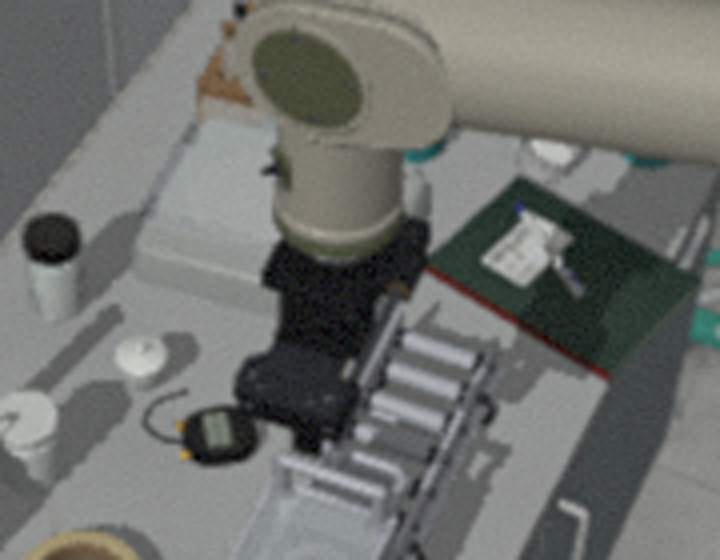

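View pics/wrist8.png

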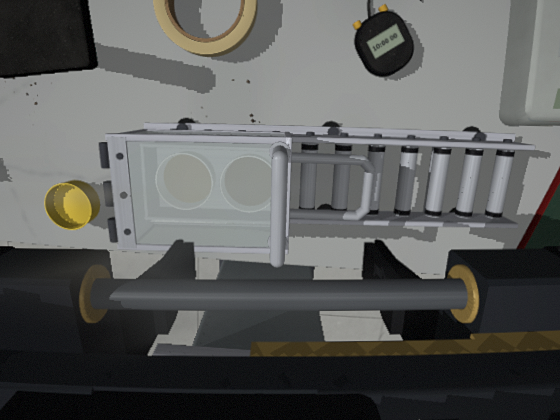

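>>> apply_moves --increments '[{"grip": 0, "xyz": [0, -0.7, 35], "rotation": [0.2, 0.1, 0]}, {"grip": 0, "xyz": [0, -0.7, 70], "rotation": [0.2, 0.1, 0]}, {"grip": 0, "xyz": [0, -0.7, 95], "rotation": [0.2, 0.1, 0]}, {"grip": 0, "xyz": [0, -0.7, 105], "rotation": [0.2, 0.1, 0]}, {"grip": 0, "xyz": [0, -0.7, 105], "rotation": [0.2, 0.1, 0]}]'

```text
time: 9.05
ee_pos: [0.4366, -0.007, 0.1544]
eef_rot: [0.735, -0.678, 0.0, -0.0]
ft_force: [0.3, -0.7, 0.1]
width: 0.0868
```

```bash
python3 - <<'E'
from h import *
s=r.read_state();print(s["ee_pos"],s["ft_force"],s["width"])
c=cam("wrist"); cv2.imwrite("pics/wrist9.png",c["img"])
E
```

```text
[ 0.43657558 -0.00697951  0.15438064] [ 0.29597152 -0.65687743  0.12279922] 0.08675558016861173
```

View pics/wrist9.png

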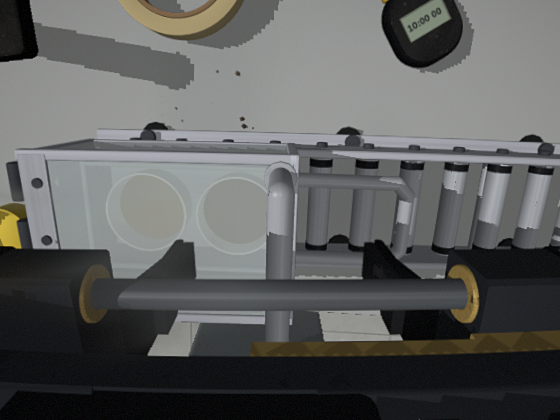

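Bar at column 280 lies midway between the open fingers. Close on it.

>>> apply_moves --increments '[{"grip": 255, "xyz": [0, 0, 0], "rotation": [0, 0, 0]}, {"grip": 255, "xyz": [0, 0, 0], "rotation": [0, 0, 0]}, {"grip": 255, "xyz": [0, 0, 0], "rotation": [0, 0, 0]}, {"grip": 255, "xyz": [0, 0, 0], "rotation": [0, 0, 0]}, {"grip": 255, "xyz": [0, 0, 0], "rotation": [0, 0, 0]}]' --squeeze 20

```text
time: 9.72
ee_pos: [0.437, -0.007, 0.155]
eef_rot: [0.735, -0.678, 0.001, -0.0]
ft_force: [0.6, 0.5, 0.8]
width: 0.045
```

>>> apply_moves --increments '[{"grip": 255, "xyz": [0, 0, 0], "rotation": [0, 0, 0]}, {"grip": 255, "xyz": [0, 0, 0], "rotation": [0, 0, 0]}]' --squeeze 20

```text
time: 9.98
ee_pos: [0.437, -0.007, 0.155]
eef_rot: [0.735, -0.678, 0.001, -0.001]
ft_force: [0.3, -0.2, -0.6]
width: 0.0251
```

```bash
python3 - <<'E'
from h import *
s=r.read_state();print(s["ee_pos"],s["ft_force"],s["width"])
p0=s["ee_pos"]; u=np.array([-.075,.997,0]);R0=R.from_quat(s["eef_rot"])
for a in range(5,46,5):
    t0=np.arctan2(43,149); t=t0+np.radians(a); rr=np.hypot(43,149)
    d=u*(149-rr*np.cos(t))+np.array([0,0,1])*(rr*np.sin(t)-43)
    print(a,R0.inv().apply(d).round(1),(p0+d/1000).round(4))
E
```

```text
[ 0.43702918 -0.00696739  0.1550159 ] [ 0.26523252 -0.22105143 -0.60220963] 0.025096965132854126
5 [ -4.3  -0.  -12.8] [ 0.4367 -0.0027  0.1678]
10 [ -9.7  -0.1 -25.2] [0.4363 0.0027 0.1802]
15 [-16.2  -0.2 -37.1] [0.4358 0.0092 0.1921]
20 [-23.7  -0.2 -48.4] [0.4353 0.0167 0.2034]
25 [-32.1  -0.3 -59. ] [0.4346 0.0251 0.214 ]
30 [-41.4  -0.3 -68.8] [0.4339 0.0344 0.2238]
35 [-51.6  -0.4 -77.7] [0.4332 0.0445 0.2327]
40 [-62.4  -0.5 -85.7] [0.4323 0.0553 0.2407]
45 [-74.   -0.6 -92.8] [0.4315 0.0669 0.2478]
```

>>> apply_moves --increments '[{"grip": 255, "xyz": [0, 0, 0], "rotation": [0, 0, 0]}, {"grip": 255, "xyz": [0, 0, 0], "rotation": [0, 0, 0]}, {"grip": 255, "xyz": [0, 0, 0], "rotation": [0, 0, 0]}]'

```text
time: 10.35
ee_pos: [0.437, -0.0068, 0.155]
eef_rot: [0.735, -0.678, 0.001, -0.001]
ft_force: [-0.5, 1.1, 0.7]
width: 0.0111
```

```bash
python3 - <<'E'
from h import *
s=r.read_state();print(s["ee_pos"],s["ft_force"],s["width"])
c=cam("wrist"); cv2.imwrite("pics/wrist10.png",c["img"])
E
```

```text
[ 0.43701337 -0.00680417  0.15502162] [-0.46020969  1.13443319  0.69867874] 0.011148853103774232
```

View pics/wrist10.png

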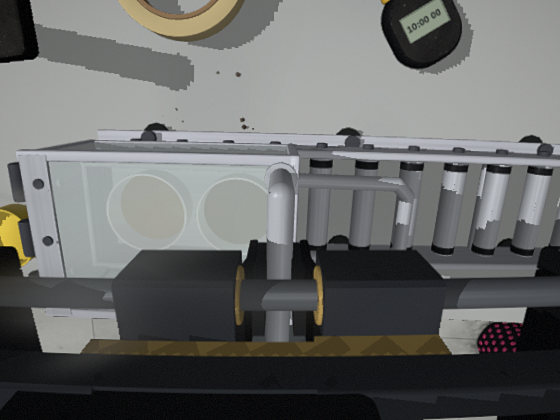

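>>> apply_moves --increments '[{"grip": 255, "xyz": [-2, 0, -6.5], "rotation": [0, 0, 0]}, {"grip": 255, "xyz": [-4.3, 0, -12.8], "rotation": [0, 0, 0]}, {"grip": 255, "xyz": [-6.9, 0, -19], "rotation": [0, 0, 0]}, {"grip": 255, "xyz": [-9.7, -0.1, -25.2], "rotation": [0, 0, 0]}, {"grip": 255, "xyz": [-9.7, -0.1, -25.2], "rotation": [0, 0, 0]}]'

```text
time: 11.02
ee_pos: [0.4365, 0.0028, 0.1807]
eef_rot: [0.735, -0.678, 0.001, -0.001]
ft_force: [2.8, -1.4, -1.7]
width: 0.0114
```

```bash
python3 - <<'E'
from h import *
s=r.read_state();print(s["ee_pos"],s["ft_force"],s["torque"],s["width"],s["joint_positions"])
c=cam("scene"); crop(c,220,140,360,300,3.7,"s11.png")
c=cam("wrist"); cv2.imwrite("pics/wrist11.png",c["img"])
E
```

```text
[0.43645289 0.00277765 0.18072512] [ 2.75599797 -1.37726156 -1.65365386] [-0.36954785 -0.50325401 -0.13550898] 0.011388134896673655 [ 0.75701005 -0.01454501 -0.84548767  1.96188866 -0.01060293  1.18694452
 -1.57504775]
```

View pics/s11.png

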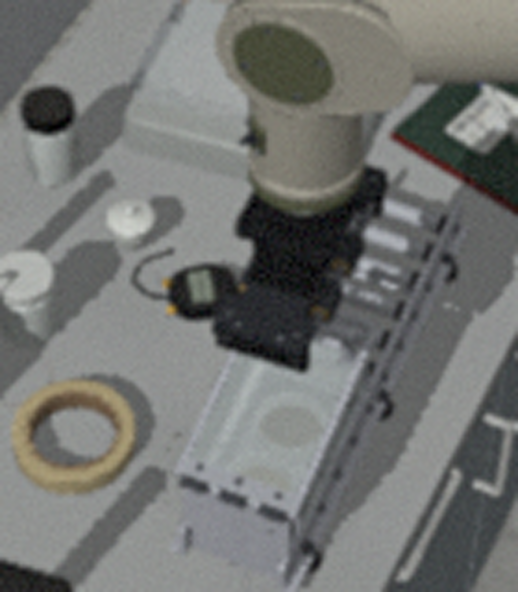

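View pics/wrist11.png

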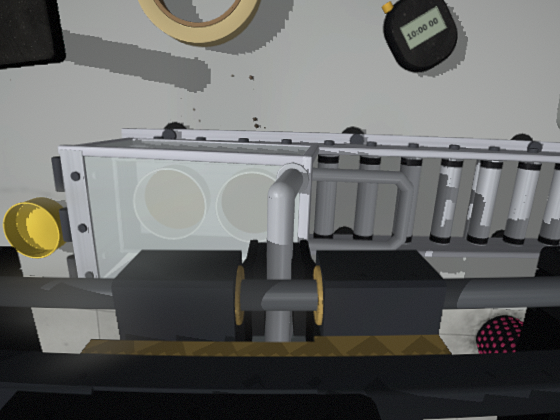

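>>> apply_moves --increments '[{"grip": 255, "xyz": [-3.2, 0, -6], "rotation": [0, 0, 0]}, {"grip": 255, "xyz": [-6.5, 0, -11.8], "rotation": [0, 0, 0]}, {"grip": 255, "xyz": [-10.2, 0, -17.5], "rotation": [0, 0, 0]}, {"grip": 255, "xyz": [-14, 0, -23], "rotation": [0, 0, 0]}, {"grip": 255, "xyz": [-18, 0, -28.3], "rotation": [0, 0, 0]}]'

```text
time: 11.75
ee_pos: [0.4355, 0.0199, 0.2094]
eef_rot: [0.735, -0.679, 0.002, -0.001]
ft_force: [5.1, -5.3, -0.4]
width: 0.011
```

```bash
cat > arc.py <<'E'
from h import *
s=r.read_state();print(s["ee_pos"],s["ft_force"],s["torque"],s["width"],s["joint_positions"].round(2))
p0=np.array([.437,-.0069,.155]); u=np.array([-.075,.997,0]);R0=R.from_quat(s["eef_rot"])
d=(s["ee_pos"]-p0)*1000; print("angle est",np.degrees(np.arctan2(43+d[2],149-d@u)-np.arctan2(43,149)))
for a in range(20,48,3):
    t0=np.arctan2(43,149); t=t0+np.radians(a); rr=np.hypot(43,149)
    d=u*(149-rr*np.cos(t))+np.array([0,0,1])*(rr*np.sin(t)-43)
    print(a,(R0.inv().apply(p0+d/1000-s["ee_pos"])*1000).round(1))
E
python3 arc.py
```

```text
[0.43548711 0.01994547 0.2093789 ] [ 5.08052167 -5.26905998 -0.43725476] [-1.22500517 -1.08496602 -0.11897057] 0.010953945306911848 [ 0.75 -0.05 -0.86  1.92 -0.04  1.25 -1.59]
angle est 22.470966536296192
20 [3.2 0.5 6. ]
23 [-1.8  0.5 -0.4]
26 [-7.   0.5 -6.6]
29 [-12.6   0.4 -12.5]
32 [-18.5   0.4 -18.1]
35 [-24.7   0.3 -23.4]
38 [-31.1   0.3 -28.3]
41 [-37.8   0.2 -32.9]
44 [-44.7   0.2 -37.1]
47 [-51.9   0.1 -41. ]
```

```bash
python3 - <<'E'
from h import *
c=cam("scene"); crop(c,220,140,360,300,3.7,"s12.png")
c=cam("wrist"); cv2.imwrite("pics/wrist12.png",c["img"])
E
```

```text
(no output)
```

View pics/s12.png

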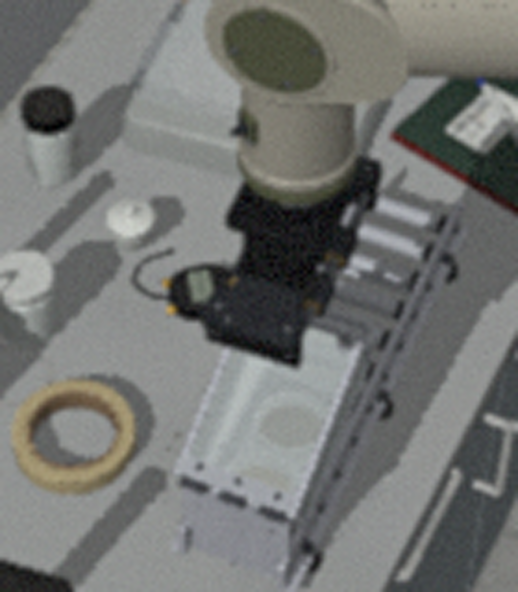

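View pics/wrist12.png

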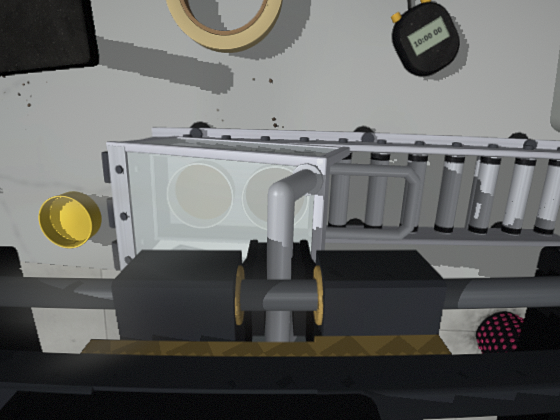

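>>> apply_moves --increments '[{"grip": 255, "xyz": [-3.5, -0.3, -3.5], "rotation": [0, 0, 0]}, {"grip": 255, "xyz": [-7, -0.5, -6.8], "rotation": [0, 0, 0]}, {"grip": 255, "xyz": [-10.6, -0.5, -10], "rotation": [0, 0, 0]}, {"grip": 255, "xyz": [-14.3, -0.5, -13.2], "rotation": [0, 0, 0]}, {"grip": 255, "xyz": [-18, -0.5, -16.4], "rotation": [0, 0, 0]}]'

```text
time: 12.48
ee_pos: [0.4348, 0.0356, 0.2272]
eef_rot: [0.734, -0.679, 0.004, 0.001]
ft_force: [-0.7, -14.4, 9.9]
width: 0.0112
```

```bash
python3 arc.py
```

```text
[0.43482697 0.03559519 0.22724117] [ -0.65347338 -14.42517885   9.88319784] [-3.26687376  0.11301185 -0.14016009] 0.011185384951297181 [ 0.73 -0.07 -0.87  1.9  -0.05  1.29 -1.62]
angle est 31.168049142540735
20 [18.7  1.2 24. ]
23 [13.8  1.1 17.5]
26 [ 8.5  1.1 11.3]
29 [3.  1.1 5.4]
32 [-2.9  1.  -0.2]
35 [-9.   1.  -5.5]
38 [-15.4   0.9 -10.5]
41 [-22.1   0.9 -15.1]
44 [-29.    0.9 -19.4]
47 [-36.1   0.8 -23.3]
```

```bash
python3 - <<'E'
import numpy as np
from scipy.optimize import least_squares
p0=np.array([.437,-.0069,.155]); u=np.array([-.075,.997,0])
P=np.array([[.437,-.0068,.155],[.43645,.00278,.18073],[.43549,.01995,.20938],[.43483,.0356,.22724]])-p0
A=np.c_[P@u,P[:,2]]*1000; print(A)
f=lambda c:np.hypot(A[:,0]-c[0],A[:,1]-c[1])-155.1
s=least_squares(f,[149,-43]);print(s.x,s.fun)
c=s.x
t0=np.arctan2(-c[1],c[0])
for a in (A[-1],): print("ang",np.degrees(np.arctan2(a[1]-c[1],c[0]-a[0])-t0))
for g in (34,37,40,43,45): t=t0+np.radians(g); q=np.array([c[0]-155.1*np.cos(t),c[1]+155.1*np.sin(t)]); print(g,(q-A[-1]).round(1))
E
python3 - <<'E'
from h import *
c=cam("scene"); crop(c,220,140,360,300,3.7,"s13.png")
c=cam("wrist"); cv2.imwrite("pics/wrist13.png",c["img"])
E
```

```text
[[ 0.0997   0.     ]
 [ 9.69221 25.73   ]
 [26.8827  54.38   ]
 [42.53525 72.24   ]]
[150.21097863 -39.54699584] [ 0.13324661 -0.15933225 -0.07695378  0.11080818]
ang 31.323305869876148
34 [5.4 4.8]
37 [11.7 10. ]
40 [18.2 14.9]
43 [24.9 19.4]
45 [29.5 22.2]
```

View pics/s13.png

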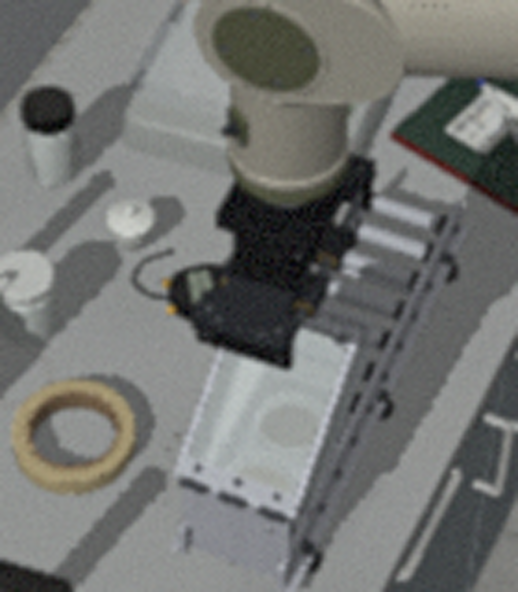

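View pics/wrist13.png

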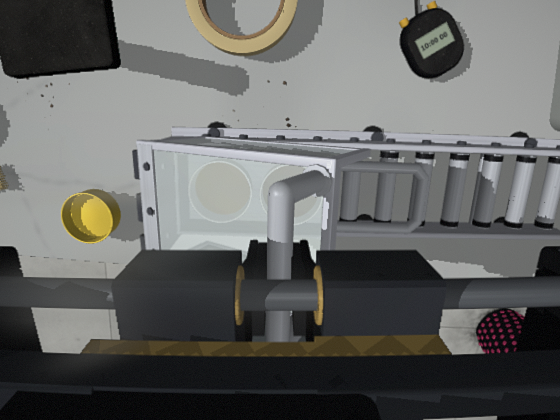

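>>> apply_moves --increments '[{"grip": 255, "xyz": [-2.4, 0, -2.6], "rotation": [0, 0, 0]}, {"grip": 255, "xyz": [-5.4, 0, -5], "rotation": [0, 0, 0]}, {"grip": 255, "xyz": [-8.5, 0, -7.6], "rotation": [0, 0, 0]}, {"grip": 255, "xyz": [-11.7, 0, -10.2], "rotation": [0, 0, 0]}, {"grip": 255, "xyz": [-11.7, 0, -10.2], "rotation": [0, 0, 0]}]'

```text
time: 13.2
ee_pos: [0.4341, 0.0474, 0.2381]
eef_rot: [0.734, -0.679, 0.004, 0.001]
ft_force: [2.9, -4.2, 2.5]
width: 0.0112
```

```bash
cat > fit.py <<'E'
from h import *
from scipy.optimize import least_squares
p0=np.array([.437,-.0069,.155]); u=np.array([-.075,.997,0])
s=r.read_state(); print(s["ee_pos"],s["ft_force"],s["torque"],s["width"],s["joint_positions"].round(2))
P=np.array([[.437,-.0068,.155],[.43645,.00278,.18073],[.43549,.01995,.20938],[.43483,.0356,.22724],s["ee_pos"]])-p0
A=np.c_[P@u,P[:,2]]*1000
x=least_squares(lambda c:np.hypot(A[:,0]-c[0],A[:,1]-c[1])-155.1,[149,-43]);print(x.x,x.fun)
c=x.x;t0=np.arctan2(-c[1],c[0]); tn=np.arctan2(43,149)
for a in (A[-1],):
  print("ang",np.degrees(np.arctan2(a[1]-c[1],c[0]-a[0])-np.array([t0,tn])), "nominal hinge",np.degrees(np.arctan2(a[1]+43,149-a[0])-tn))
for g in (37,40,43,45): t=t0+np.radians(g); q=np.array([c[0]-155.1*np.cos(t),c[1]+155.1*np.sin(t)]); print(g,(q-A[-1]).round(1))
E
python3 fit.py
```

```text
[0.43411299 0.04742119 0.23814102] [ 2.92712018 -4.18450619  2.51557872] [-1.16563798 -0.61132578 -0.09379795] 0.01124438386438086 [ 0.72 -0.08 -0.88  1.88 -0.05  1.31 -1.64]
[150.4678652  -38.97520997] [ 0.23722058 -0.16598407 -0.21782451 -0.12170361  0.29067316]
ang [37.27886021 35.70319167] nominal hinge 37.026795019252056
37 [-0.4 -0.7]
40 [6.1 4.2]
43 [12.8  8.7]
45 [17.4 11.6]
```

>>> apply_moves --increments '[{"grip": 255, "xyz": [-4, 0, -3.2], "rotation": [0, 0, 0]}, {"grip": 255, "xyz": [-8, 0, -6], "rotation": [0, 0, 0]}, {"grip": 255, "xyz": [-12, 0, -8.6], "rotation": [0, 0, 0]}, {"grip": 255, "xyz": [-15, 0, -10.6], "rotation": [0, 0, 0]}, {"grip": 255, "xyz": [-15, 0, -10.6], "rotation": [0, 0, 0]}]'

```text
time: 13.82
ee_pos: [0.4332, 0.0626, 0.2492]
eef_rot: [0.734, -0.679, 0.005, 0.0]
ft_force: [3.7, -4.4, 2.4]
width: 0.0114
```

```bash
python3 fit.py; python3 - <<'E'
from h import *
for n in ("scene","side","wrist"):
    c=cam(n); cv2.imwrite(f"pics/{n}14.png",c["img"]); np.save(f"z_{n}.npy",c["range_z"])
    if n=="scene": crop(c,220,140,360,300,3.7,"s14.png")
    if n=="side": crop(c,200,190,300,270,7,"d14.png")
E
```

```text
[0.43322949 0.06258649 0.24915506] [ 3.66532407 -4.44829331  2.42869857] [-1.00175355 -0.88573942 -0.11208031] 0.011400417908011185 [ 0.71 -0.09 -0.9   1.86 -0.06  1.33 -1.66]
[150.7168735  -38.50344575] [ 0.36076124 -0.13583877 -0.30259363 -0.28600051  0.41394224]
ang [44.21232874 42.44545044] nominal hinge 43.82325578479207
37 [-15.8 -11.6]
40 [-9.3 -6.7]
43 [-2.6 -2.1]
45 [2.  0.7]
```

View pics/s14.png

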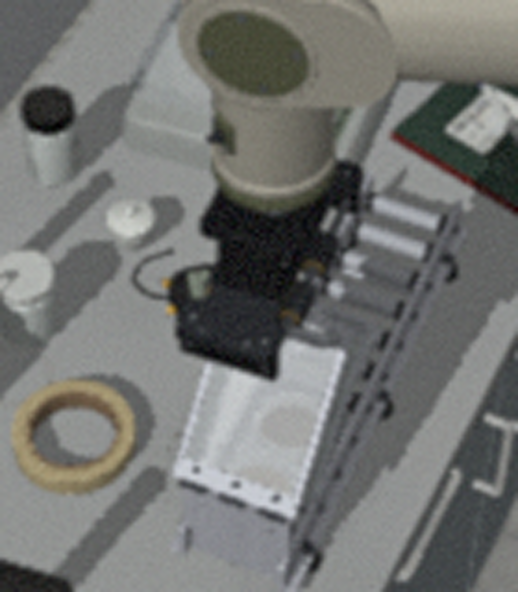

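View pics/wrist14.png

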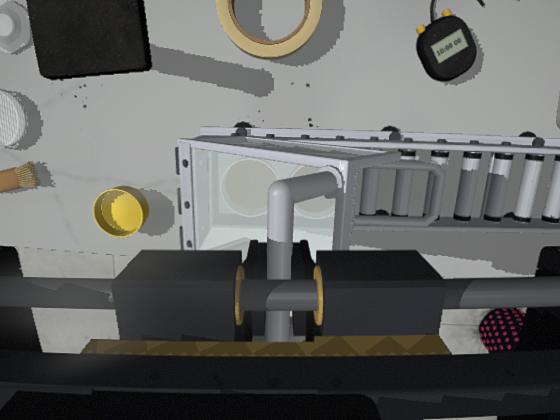

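View pics/d14.png

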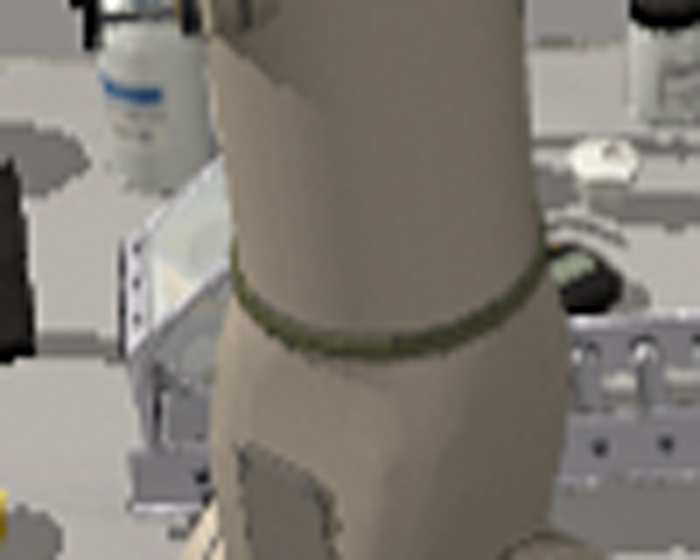

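```bash
python3 - <<'E'
from h import *
c=cam("wrist"); u=np.array([-.075,.997,0])
crop(c,160,110,380,260,3.6,"w15.png")
# sample along far top edge strip
best=[]
for x in range(205,345,10):
    for y in range(140,170):
        p=bydepth(c,[(x,y)])[0]
        best.append((x,y,*p))
b=np.array(best); b=b[(b[:,4]>.11)]
Y=b[:,2:]@u; X=b[:,2:]@np.array([.997,.075,0])
print(np.c_[b[:,:2],X.round(3),Y.round(3),b[:,4].round(3)][::6])
h=cam("wrist")
print("handle",onz(c,[(436,195)],.077), bydepth(c,[(435,y) for y in (180,195,210)]))
E
```

```text
[[ 2.05e+02  1.40e+02  4.88e-01  8.70e-02  1.27e-01]
 [ 2.05e+02  1.46e+02  4.86e-01  8.20e-02  1.55e-01]
 [ 2.05e+02  1.52e+02  4.82e-01  8.30e-02  1.51e-01]
 [ 2.05e+02  1.58e+02  4.77e-01  8.40e-02  1.50e-01]
 [ 2.05e+02  1.64e+02  4.73e-01  8.40e-02  1.51e-01]
 [ 2.15e+02  1.40e+02  4.88e-01  8.00e-02  1.23e-01]
 [ 2.15e+02  1.46e+02  4.87e-01  7.30e-02  1.63e-01]
 [ 2.15e+02  1.52e+02  4.82e-01  7.40e-02  1.59e-01]
 [ 2.15e+02  1.58e+02  4.78e-01  7.40e-02  1.60e-01]
 [ 2.15e+02  1.64e+02  4.74e-01  7.50e-02  1.58e-01]
 [ 2.25e+02  1.40e+02  4.88e-01  7.20e-02  1.22e-01]
 [ 2.25e+02  1.46e+02  4.88e-01  6.50e-02  1.70e-01]
 [ 2.25e+02  1.52e+02  4.84e-01  6.60e-02  1.68e-01]
 [ 2.25e+02  1.58e+02  4.79e-01  6.60e-02  1.66e-01]
 [ 2.25e+02  1.64e+02  4.75e-01  6.60e-02  1.68e-01]
 [ 2.35e+02  1.40e+02  4.88e-01  6.40e-02  1.20e-01]
 [ 2.35e+02  1.46e+02  4.88e-01  5.80e-02  1.75e-01]
 [ 2.35e+02  1.52e+02  4.85e-01  5.80e-02  1.76e-01]
 [ 2.35e+02  1.58e+02  4.80e-01  5.80e-02  1.73e-01]
 [ 2.35e+02  1.64e+02  4.76e-01  5.80e-02  1.74e-01]
 [ 2.45e+02  1.40e+02  4.87e-01  5.60e-0
[... 1969 characters left out ...]
-01]
 [ 3.15e+02  1.64e+02  4.84e-01  1.00e-02  2.22e-01]
 [ 3.25e+02  1.44e+02  4.87e-01 -6.00e-03  1.47e-01]
 [ 3.25e+02  1.50e+02  4.86e-01 -2.00e-03  1.78e-01]
 [ 3.25e+02  1.56e+02  4.88e-01  5.00e-03  2.22e-01]
 [ 3.25e+02  1.62e+02  4.85e-01  5.00e-03  2.25e-01]
 [ 3.25e+02  1.68e+02  4.83e-01  5.00e-03  2.30e-01]
 [ 3.35e+02  1.49e+02  4.86e-01 -1.00e-02  1.70e-01]
 [ 3.35e+02  1.55e+02  4.86e-01 -4.00e-03  2.03e-01]
 [ 3.35e+02  1.61e+02  4.87e-01  0.00e+00  2.30e-01]
 [ 3.35e+02  1.67e+02  4.83e-01  0.00e+00  2.30e-01]]
handle [[ 0.43946376 -0.09697507  0.077     ]] [[ 0.45470125 -0.09220882  0.07836701]
 [ 0.43994731 -0.0945923   0.07968374]
 [ 0.42493331 -0.09710063  0.08093011]]
```

View pics/w15.png

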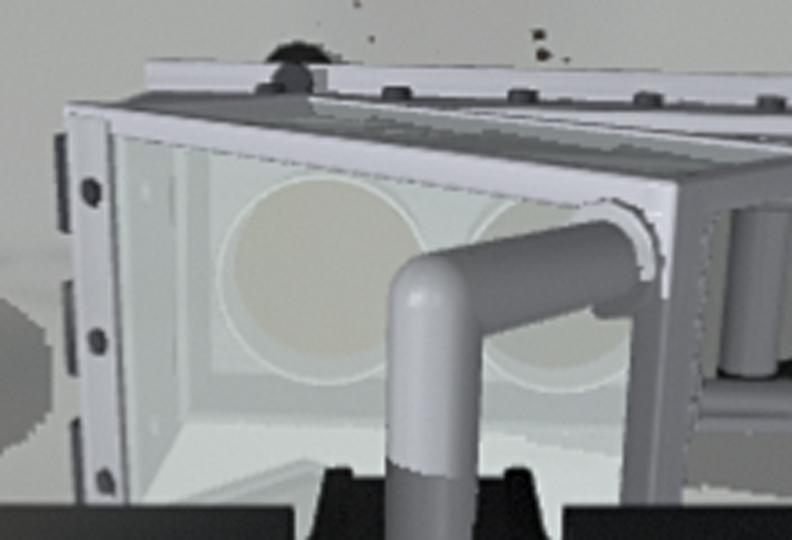

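>>> apply_moves --increments '[{"grip": 255, "xyz": [-1, 0, -0.8], "rotation": [0, 0, 0]}, {"grip": 255, "xyz": [-1, 0, -0.8], "rotation": [0, 0, 0]}, {"grip": 255, "xyz": [-1, 0, -0.8], "rotation": [0, 0, 0]}, {"grip": 255, "xyz": [-1, 0, -0.8], "rotation": [0, 0, 0]}, {"grip": 255, "xyz": [-1, 0, -0.8], "rotation": [0, 0, 0]}]'

```text
time: 14.7
ee_pos: [0.4332, 0.0635, 0.2497]
eef_rot: [0.734, -0.679, 0.005, 0.0]
ft_force: [3.3, -0.9, -1.1]
width: 0.0109
```

```bash
python3 fit.py; python3 - <<'E'
from h import *
u=np.array([-.075,.997,0])
c=cam("wrist"); c=cam("wrist"); cv2.imwrite("pics/wrist16.png",c["img"])
P=[]
for x in range(210,312,5):
    p=bydepth(c,[(x,y) for y in range(140,172)]); P.append(p[np.argmax(p[:,2])]) 
P=np.array(P);k=np.polyfit(P@u,P[:,2],1);print(np.degrees(np.arctan(-k[0])),np.std(P[:,2]-np.polyval(k,P@u)))
s=r.read_state();print(s["ee_pos"],np.abs(s["joint_vel"]).max(),s["time"],s["width"])
E
```

```text
[0.43315874 0.0634643  0.24973842] [ 3.28235023 -0.87509258 -1.13368876] [-0.49405851 -0.928241   -0.08746207] 0.010934968409083465 [ 0.71 -0.09 -0.9   1.86 -0.06  1.33 -1.67]
[150.74147142 -38.45591997] [ 0.37283067 -0.13314396 -0.31142389 -0.30280025  0.42765012]
ang [44.60351345 42.81743383] nominal hinge 44.20421248429762
37 [-16.7 -12.1]
40 [-10.2  -7.2]
43 [-3.5 -2.7]
45 [1.1 0.2]
64.17170527865912 0.07671489962060998
[0.43317559 0.06343377 0.24974957] 0.0010779357392654485 14.8 0.011174703510322436
```

View pics/wrist16.png

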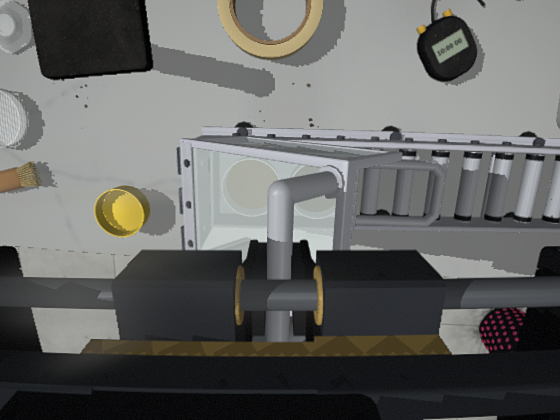

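```bash
python3 - <<'E'
from h import *
u=np.array([-.075,.997,0])
c=cam("wrist")
P=[]
for x in range(210,330,5):
    p=bydepth(c,[(x,y) for y in range(152,168)]); P.append(np.median(p,0))
P=np.array(P)
g=(P[:,2]>.13)&(P[:,2]<.24);P=P[g]
k=cv2.fitLine(np.c_[P@u,P[:,2]].astype(np.float32),cv2.DIST_HUBER,0,.001,.001).ravel();print(len(P),np.degrees(np.arctan2(-k[1],k[0])),k)
s=r.read_state();print(s["ee_pos"],np.abs(s["joint_vel"]).max(),s["ft_force"],s["width"])
E
```

```text
24 44.118225 [ 0.7179049  -0.6961412   0.04539634  0.18779561]
[0.43317363 0.06342488 0.24974479] 0.001982900956784361 [ 4.65991787 -0.98439529 -1.45282669] 0.011184484405259819
```

Panel slope 44.1°, arc estimates 43–44.6°: well inside 45±5, steady. Handing in.

```bash
python3 -c "
from bench import r
print(r.close_job()); s=r.read_state(); print(s['time'],s['ee_pos'],s['width'])"
```

```text
the job is handed in; nothing more can be done
None
the job is handed in; nothing more can be done
```

I pushed the tray home along the rollers with the hood shut. I then gripped the hood by its bar, raised it to about 44°, and handed the job in at about 15 s of robot time with the gripper still holding it. No verdict was reported.

**Last checks**
- **Tray:** it stopped against about 19 N of resistance, with its handle 79.5 mm outside the hood mouth (80 mm means home). The handle had not moved after the lift (y about −0.096 m), and both tins showed flat and in place through the clear hood.
- **Hood angle:** the depth fit of the top panel gave 44.1°, and the hinge-arc estimates from the gripper position gave 42.8° to 44.6°. The target was 45 ± 5.
- **Hold:** the arm was still, the opening read 11.2 mm on the 12 mm bar at 20 N grip, and the wrist force was about 5 N.
- **Bystanders:** nothing touched or came near them that I saw. I did not measure their positions again.

**Checks that failed or disagreed**
- **First panel fit:** it gave 64°, because stray depth readings spoiled it (77 mm scatter). The robust refit replaced it.
- **Arc radius:** partway up, the hood's arc ran about 2 mm wider than I had computed, and the side force rose to about 17 N. I corrected the path and it dropped.

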